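# Peg basket back through the fence gap

## Task

The spin cycle has walked the peg basket out of its corner: push it along the counter with the fingertips, through the narrow gap in the low white fence, until the whole basket stands just beyond the fence, no more than about 5 cm past it. Only push it from outside: do not grip, lift or tip it, and leave the other things on the counter where they are.

Things in the scene. Friction and masses are not known exactly. Their poses are not given: they have to be found in the camera images.
- basket: aluminium basket filled level with wooden clothes pegs; acts as a solid block with a flat underside and upright sides, 84 mm along its x, 110 mm along its y, 55 mm high, upright corners rounded at 8 mm radius; about 0.4 kg (varies), slides on the counter with friction. Origin: centre of its underside, on the counter. At the start it is loose in front of the fence (the fence's -y side), roughly but not exactly pointing its y along the fence's y, and off the line of the gap
- fence: low white perforated fence fixed to the counter: two strips in one line along its x, each 18 mm thick and 45 mm high, with a 92 mm wide gap between their rounded (9 mm radius) ends; the strips run from x = 46 mm to 185 mm on either side. Origin: middle of the gap, on the counter. Its y axis points through the gap, the way the basket must go; the far face of the fence is at y = +9 mm
- basket_end0 (a point): point on the underside edge of the basket, where the straight part of its +y short side ends, at x = +34, y = +55 mm in the basket's frame
- basket_end1 (a point): point on the underside edge of the basket, where the straight part of its +y short side ends, at x = -34, y = +55 mm in the basket's frame
- basket_end2 (a point): point on the underside edge of the basket, where the straight part of its -y short side ends, at x = -34, y = -55 mm in the basket's frame
- basket_end3 (a point): point on the underside edge of the basket, where the straight part of its -y short side ends, at x = +34, y = -55 mm in the basket's frame
- soap: bystander, not to be disturbed: bar of amber laundry soap, 90 x 50 x 40 mm, beside the fence on the side where the basket starts; origin at the centre of its underside
- peg: bystander, not to be disturbed: wooden clothes peg lying down, 75 x 14 x 11 mm, near the fence; origin at the centre of its underside
- mug: bystander, not to be disturbed: red ceramic mug (80 mm wide, 95 mm high, handle) with three brushes standing in it to 165 mm, beyond the fence; origin at the centre of its underside
- jar: bystander, not to be disturbed: small glass jar, 60 mm wide, 70 mm high, beyond the fence; origin at the centre of its underside
- dustpan: bystander, not to be disturbed: yellow plastic dustpan lying flat, pan 180 x 200 mm, 50 mm high, its handle reaching 215 mm from the pan's centre towards its own -x; origin at the centre of its underside (middle of the pan)
- squeegee: bystander, not to be disturbed: grey squeegee lying flat at the back, blade 220 mm, its short handle towards its own -x, 20 mm high; origin at the centre of its underside (on the handle, 75 mm before the blade)
- brush: bystander, not to be disturbed: wooden scrubbing brush, 150 x 55 x 43 mm; origin at the centre of its underside
- bottle: bystander, not to be disturbed: blue detergent bottle, 70 mm wide, 200 mm high; origin at the centre of its underside
Not all that is in view belongs to the job. There is more than one size of the basket; the one meant has the size given above.

How it is judged:
By the outcome, as a careful person would: the job done as asked, in the order asked, and still so for the second after the job is handed in, with the robot touching nothing.
It also fails if it takes over 72 s, if anything falls off the work surface, if the arm or the gripper's body presses on something with over 40 N, if the wrist force passes 120 N, or if a joint passes its speed limit or range.

## Robot

A 6-joint arm with a two-finger parallel gripper is mounted at the origin on the work surface. World frame = base frame: x ahead of the robot, y to its left, z up, the work surface at z = 0. Lengths are in m, angles in rad, forces in N, time in s.
With the tool pointing down it reaches from about 0.35 to 0.975 m from the base axis. Payload 7.1 kg.
Tool frame: the origin (TCP) lies between the finger pads; the fingertips stand ahead of it and the grasp point (between the pads) lies 3 mm ahead of it (tcp_to_tips is the y of the fingertips in the tool frame, in m); y points along the fingers, z is the direction in which the jaws open and shut, and the axes are right-handed (so a half turn about y gives the same grasp; the last joint's range is limited). The gripper opens to 88 mm and grips with 3 to 60 N. Pads are 20 mm wide; open, the fingers measure 115 mm over their backs; the gripper's body (75 mm by 178 mm) begins 61 mm behind the grasp point.
Start: joints at [1.233, 0.423, 1.63, -0, 1.089, -0.019], TCP at [0.196, 0.594, 0.245] pointing down, gripper open.
Joint ranges: [-3, 3], [-0.9, 2.11], [0.09, 2.58], [-1.31, 4.45], [0.11, 2.69], [-2.54, 2.54]. Speed limits (rad/s): [2.39, 2.39, 3.01, 3.14, 3.14, 3.14].

## Interface

Orientations are given as a 3x3 rotation matrix whose columns are the frame's x, y, z axes.
In Python, from plant import movep, move_l, set_joints, set_gripper, sleep, inverse_kinematics, capture, camera_params, Unreachable, close_job, get_time, get_q, get_dq, get_joint_efforts, get_tool_pos, get_orientation, get_contact_force, get_ft_torque, get_width, tcp_to_tips gives the robot as it stands. The module is installed in compiled form; this text tells all that it offers. Calls block until the motion is done:
- movep(position, orientation): joint-space move of the TCP to a pose.
- move_l(position, attitude=None, vel=0.15, threshold=None): straight line of the TCP; attitude=None keeps the orientation; vel is the mean speed in m/s. With threshold (N) it stops when the force on the tool has changed by that much, and returns True; else False.
- set_joints(angles): joint-space move.
- set_gripper(opening, force=None): opening from 0.0 (shut) to 1.0 (fully open); force is the grip in N (None keeps the last); returns when the fingers have stopped.
- sleep(seconds).
- inverse_kinematics(position, orientation): joint angles nearest the present ones, or None.
- capture(name): name is "side" or "top" or "wrist"; returns the picture (384x512x3 uint8, red, green, blue); there is no depth.
- camera_params(name): a dict with "fx", "fy", "cx", "cy" (pixels), "k1" (the pictures are not rectified: a ray, as slopes to the right and down, at radius r is drawn at 1 + k1 r^2 times it, then the intrinsics apply), "R" (3x3) and "t" (3): a world point X has camera coordinates R X + t. Camera axes: x right, y down, z forward; pixel columns grow to the right and rows downward; lengths in m; the calibration is good to about 2 mm. A picture is of the moment at which its call begins: read the wrist's pose just before it. camera_params takes no time and is no camera call; for the wrist camera it gives the pose at the moment of the call.
A pose or a line that the arm cannot do raises Unreachable and nothing moves.
- close_job(): hands the job in, once; it reports no verdict.
Readings, each from a call of its own:
- get_time(): time.
- get_q(): joint angles.
- get_dq(): joint speeds.
- get_joint_efforts(): joint torques, N m.
- get_tool_pos(): TCP position.
- get_orientation(): TCP orientation.
- get_contact_force(): force on the tool from outside, world axes, zero at the start.
- get_ft_torque(): the same for the moment, N m.
- get_width(): opening from 0.0 (shut) to 1.0 (fully open).
Only numpy, scipy, OpenCV 4.12 (cv2) and the standard library are available. Lean on these libraries where they do the work, as an engineer would, in place of code of your own. Each camera call takes 0.05 s, during which the arm holds its last target. There are 200 camera calls.

## Working session

There is one attempt and no reset: what is moved stays moved. The work goes in short steps, each a Python script; the robot and the scene stay as the last script left them, time stands still between calls to the robot, and variables do not carry over. Pictures are saved under pics/ and viewed, about 8 in all and at most 12, crops included, and the job is handed in when it is done.

```bash
mkdir -p pics; python3 - <<'E'
from plant import *
import cv2
for n in("top","side"):
    im=capture(n); cv2.imwrite(f"pics/{n}0.png",im[:,:,::-1]); p=camera_params(n); print(n,p)
print(tcp_to_tips if not callable(tcp_to_tips) else tcp_to_tips(), get_orientation(), get_time())
E
```

```text
top {'fx': 348.5236312302896, 'fy': 348.5236312302896, 'cx': 256.0074273376335, 'cy': 189.11606735352038, 'k1': -0.09893889076654389, 'R': array([[-0.08305964, -0.99652665,  0.0059778 ],
       [-0.97622993,  0.08015999, -0.20136908],
       [ 0.20019047, -0.02256135, -0.9794972 ]]), 't': array([0.00132995, 0.5566993 , 1.18517289])}
side {'fx': 467.27744990099234, 'fy': 467.27744990099234, 'cx': 253.16282821074535, 'cy': 191.6484095954277, 'k1': -0.008888474483166528, 'R': array([[ 0.81960705, -0.57275841,  0.01385982],
       [-0.42689477, -0.62665538, -0.65196924],
       [ 0.38210619,  0.5284419 , -0.75811873]]), 't': array([-0.46906774,  0.24212495,  1.11295029])}
0.022 [[ 9.49606614e-01 -4.58073840e-04  3.13443885e-01]
 [-3.13444218e-01 -1.28435063e-03  9.49605746e-01]
 [-3.24177003e-05 -9.99999070e-01 -1.36320844e-03]] 0.1
```

View pics/top0.png

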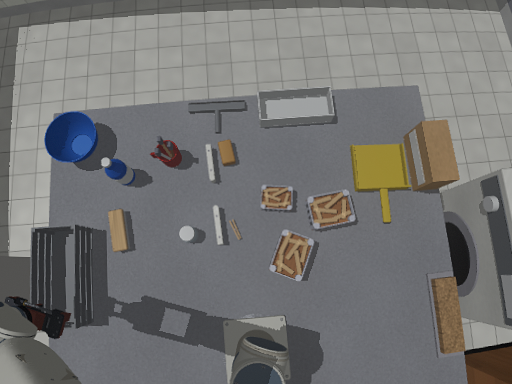

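View pics/side0.png

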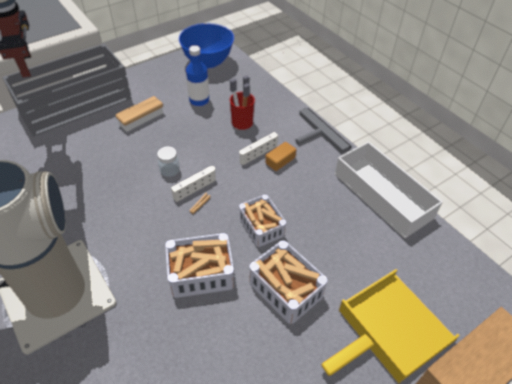

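The top view shows three baskets. The small one at (277,197) looks like 84x110. The fence strips are at (210,162) and (218,225). Next I rectify the area at the height of the tops.

```bash
cat > h.py <<'E'
from plant import *
import numpy as np, cv2
def proj(p,X):
    c=np.asarray(X,float)@p["R"].T+p["t"]; s=c[...,:2]/c[...,2:]
    s=s*(1+p["k1"]*(s**2).sum(-1,keepdims=True))
    return s*[p["fx"],p["fy"]]+[p["cx"],p["cy"]]
def ortho(im,p,z,x0,x1,y0,y1,res=1e-3):
    "x up, y left, as seen from above; col=(y1-y)/res,row=(x1-x)/res"
    xs=x1-np.arange(int((x1-x0)/res))*res; ys=y1-np.arange(int((y1-y0)/res))*res
    X=np.stack(np.broadcast_arrays(xs[:,None],ys[None],np.array(z)),-1)
    m=proj(p,X).astype(np.float32)
    return cv2.remap(im,m[...,0],m[...,1],cv2.INTER_LINEAR)
E
python3 - <<'E'
from h import *
p=camera_params("top"); im=cv2.imread("pics/top0.png")
# region bounds by rays from centre px
for z in(.055,):
    o=ortho(im,p,z,.35,.85,-.35,.35)
    for v in range(0,700,100): cv2.putText(o,f"{.35-v/1000:.2f}",(v,10),0,.35,(0,255,255)); cv2.line(o,(v,0),(v,500),(0,255,255),1)
    for v in range(50,500,100): cv2.putText(o,f"{.85-v/1000:.2f}",(0,v),0,.35,(0,255,255)); cv2.line(o,(0,v),(700,v),(0,255,255),1)
    cv2.imwrite("pics/o1.png",o)
E
```

```text
(no output)
```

View pics/o1.png

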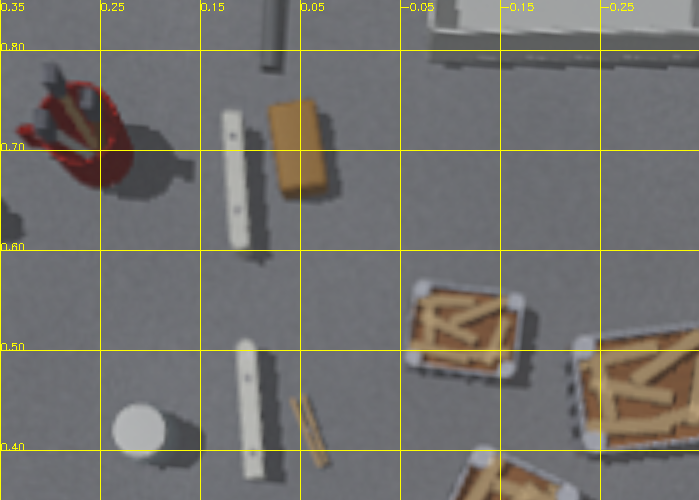

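The basket spans about 114 x 88 mm at (405–525, 282–378), so it is the right one. Its white corner posts sit 92 x 67 mm apart, which fits corner centres at 94 x 68. The gap is near (243,295). Now the masks.

```bash
cat >> h.py <<'E'
def fence(im,p):
    o=ortho(im,p,.045,.35,.75,.05,.2,5e-4)
    hsv=cv2.cvtColor(o,cv2.COLOR_BGR2HSV); m=((hsv[...,2]>165)&(hsv[...,1]<60)).astype(np.uint8)
    cs=sorted(cv2.findContours(m,0,1)[0],key=cv2.contourArea)[-2:]
    out=[]
    for c in cs:
        q=c[:,0]*5e-4; w=np.stack([.75-q[:,1],.2-q[:,0]],1)
        (cx,cy),_,_=r=cv2.minAreaRect(w.astype(np.float32)*1000); print("strip",np.round(r[0],1),np.round(r[1],1)); out.append(np.array([cx,cy])/1000)
    a,b=sorted(out,key=lambda v:v[0]); return (a+b)/2,(b-a)/np.linalg.norm(b-a)
def corners(im,p,c,r=.085,z=.055):
    o=ortho(im,p,z,c[0]-r,c[0]+r,c[1]-r,c[1]+r,5e-4)
    hsv=cv2.cvtColor(o,cv2.COLOR_BGR2HSV); m=((hsv[...,2]>150)&(hsv[...,1]<60)).astype(np.uint8)
    m=cv2.morphologyEx(m,cv2.MORPH_OPEN,cv2.getStructuringElement(2,(13,13)))
    _,_,st,ce=cv2.connectedComponentsWithStats(m)
    return np.array([[c[0]+r-q[1]*5e-4,c[1]+r-q[0]*5e-4,s[4]] for q,s in zip(ce[1:],st[1:])]),o
E
python3 - <<'E'
from h import *
p=camera_params("top"); im=cv2.imread("pics/top0.png")
G,ex=fence(im,p); print(G,ex,np.degrees(np.arctan2(ex[1],ex[0])))
k,o=corners(im,p,(.52,-.115)); print(k.round(4))
E
```

```text
strip [673.9 116. ] [134.2  14.9]
strip [442.7 101.8] [135.9  16.1]
[0.55828522 0.10891946] [0.9981066  0.06150788] 3.5263678977553
[[ 5.623e-01 -7.160e-02  6.040e+02]
 [ 5.487e-01 -1.658e-01  6.250e+02]
 [ 4.943e-01 -6.260e-02  6.240e+02]
 [ 4.807e-01 -1.555e-01  5.460e+02]]
```

Fence: gap centre (0.558, 0.109), yaw +3.5°. Basket: centre (0.5215, -0.114), yaw -8.2°, about 50 mm off the gap line towards -x. I'll side-push first with two fingertips, which also aligns the yaw, then push from behind.

```bash
cat >> h.py <<'E'
G=np.array([.5583,.1089]); FY=np.radians(3.526)
def rot(a): return np.array([[np.cos(a),-np.sin(a)],[np.sin(a),np.cos(a)]])
def att(u): # tool z along horizontal u, tool y down
    z=np.array([u[0],u[1],0.]); y=np.array([0,0,-1.]); return np.stack([np.cross(y,z),y,z],1)
def tofence(P): return rot(FY).T@(np.asarray(P)-G)
def pose(k):
    "centre and yaw from four corner points"
    P=k[:,:2]; c=P.mean(0); u,s,v=np.linalg.svd(P-c); d=v[0]*np.sign(v[0][1]); return c,np.arctan2(-d[0],d[1])
ZP=.037
E
cat > s1.py <<'E'
from h import *
C=np.array([.5215,-.1139]); a0=np.radians(-8.2); N=4
def tcp(C,a,gap): # fingers outside the -x face
    return [*(C+rot(a)@[-.042-.010-gap,0]),ZP]
set_gripper(.6)
A=att(rot(a0)@[0,1]); s=tcp(C,a0,.012)
movep([s[0],s[1],.16],A); move_l(s,A)
b=get_contact_force(); print("down",get_time(),b)
L=.0508; wp=[]
for i in range(N):
    am=a0+(FY-a0)*(i+.5)/N; C=C+rot(am)@[L/N,0]; wp.append((C,a0+(FY-a0)*(i+1)/N))
move_l(tcp(np.array([.5215,-.1139]),a0,0),A,vel=.05)
for c,a in wp:
    move_l(tcp(c,a,0),att(rot(a)@[0,1]),vel=.05); print(get_time(),get_contact_force().round(1) if hasattr(b,'round') else get_contact_force())
print("pred",C,tofence(C))
move_l(tcp(C,FY,.012),vel=.1); 
q=tcp(C,FY,.012); move_l([q[0],q[1],.16],vel=.25)
# go to the start pose of the rear push, above
A=att(rot(FY)@[1,0]); r=C+rot(FY)@[0,-.055-.010-.012]
for u in([1,0],[-1,0]): print(inverse_kinematics([*r,.16],att(rot(FY)@u)), inverse_kinematics([*(G+rot(FY)@[0,.02]),ZP],att(rot(FY)@u)))
print(get_q(),get_time())
for n in("top","wrist"):
    p=camera_params(n); im=capture(n)[:,:,::-1]; cv2.imwrite(f"pics/{n}1.png",im)
    if n=="top":
        k,o=corners(im,p,C); print(k.round(4)); cv2.imwrite("pics/o2.png",o)
E
python3 s1.py
```

```text
down 4.4333 [ 0.52472437  0.14829786 -0.36433245]
5.2333 [-0.6  0.1  0.6]
5.6417 [ 0.8  0.7 -0.3]
6.05 [ 0.4 -1.1  0.1]
6.4583 [-0.3 -0.1 -0.6]
pred [ 0.57217474 -0.11596809] [ 1.87562746e-05 -2.25295726e-01]
[-3.42124365e-01  5.03928162e-01  1.72488459e+00 -4.44089210e-16
  9.12779897e-01 -4.03664674e-01] [ 2.06509221e-01  6.54554682e-01  1.84377277e+00 -4.44089210e-16
  6.43265204e-01  1.44968912e-01]
None None
[-2.54354487e-01  3.95400016e-01  1.91765521e+00  3.58939147e-05
  8.28622103e-01 -1.88665789e+00] 7.3667
[[ 6.1620e-01 -1.6370e-01  1.0125e+04]
 [ 6.0770e-01 -6.6200e-02  4.4000e+02]
 [ 5.3880e-01 -1.0090e-01  5.4700e+02]
 [ 5.0930e-01 -5.5200e-02  5.2300e+02]]
```

View pics/top1.png

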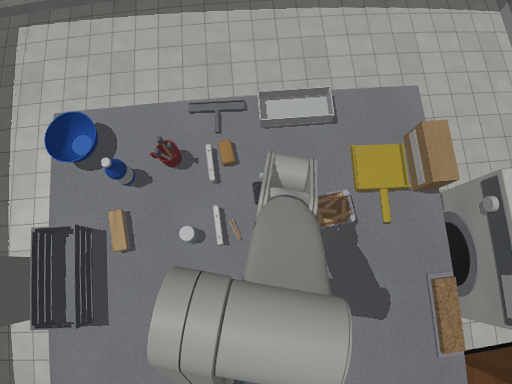

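The top view has the basket hidden under the arm. I'll move above the rear start and look with the wrist camera and the side camera.

```bash
python3 - <<'E'
from h import *
C=np.array([.5722,-.116]); r=C+rot(FY)@[0,-.05]
move_l([*get_tool_pos()[:2],.2],vel=.3)
movep([*r,.30],att(rot(FY)@[1,0]))
ims=[]
for n in("wrist","side"):
    p=camera_params(n); im=capture(n)[:,:,::-1].copy(); np.save(n+"2.npy",dict(p=p,im=im),allow_pickle=True)
    o=ortho(im,p,.055,.42,.72,-.22,0.16); ims.append(im if n=="wrist" else cv2.copyMakeBorder(o,0,384-300,0,512-380,0)); print(p["R"][2],get_time())
cv2.imwrite("pics/c2.png",cv2.resize(np.hstack(ims),None,fx=.78,fy=.78))
E
```

```text
[ 0.0151378  -0.28651289 -0.95795679] 9.1667
[ 0.38210619  0.5284419  -0.75811873] 9.2167
```

View pics/c2.png

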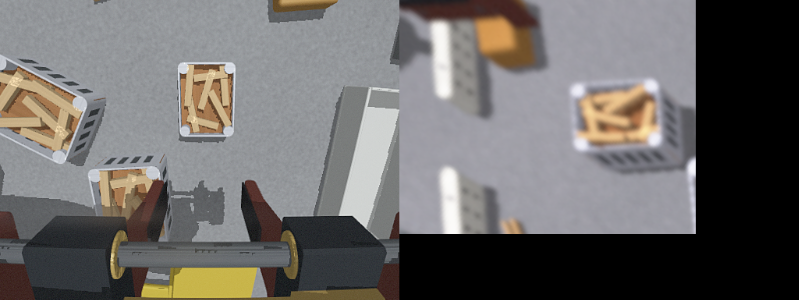

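The wrist view shows the basket whole at about (207,100) of the left half, with its four corner posts clear. Behind it is room for the fingers, near the second basket.

```bash
python3 - <<'E'
from h import *
for n in("wrist","side"):
    d=np.load(n+"2.npy",allow_pickle=True).item()
    k,o=corners(d["im"],d["p"],(.5722,-.116),.075); k=k[(k[:,2]<1200)]; print(n,k.round(4))
    if len(k)==4: c,a=pose(k); print(c,tofence(c),np.degrees(a-FY))
    cv2.imwrite(f"pics/o3{n}.png",o)
E
```

```text
wrist [[ 6.017e-01 -1.864e-01  3.220e+02]
 [ 5.940e-01 -1.695e-01  2.120e+02]
 [ 5.782e-01 -1.705e-01  1.990e+02]
 [ 5.446e-01 -1.666e-01  1.065e+03]
 [ 5.242e-01 -9.550e-02  5.760e+02]
 [ 5.022e-01 -1.186e-01  2.510e+02]
 [ 5.011e-01 -1.303e-01  2.150e+02]]
side []
```

```bash
sed -i 's/def corners(im,p,c,r=.085,z=.055):/def corners(im,p,c,r=.085,z=.055,V=150):/; s/>150)&(hsv\[...,1\]<60)).astype(np.uint8)$/>V)\&(hsv[...,1]<60)).astype(np.uint8)/' h.py
python3 - <<'E'
from h import *
for n,Vs in(("wrist",(185,200,215)),("side",(150,165,180,200))):
  d=np.load(n+"2.npy",allow_pickle=True).item()
  for V in Vs:
    k,o=corners(d["im"],d["p"],(.5722,-.116),.075,V=V); k=k[(k[:,2]<1200)]; print(n,V,k.round(4).tolist())
    if len(k)==4: c,a=pose(k); print(c,tofence(c),np.degrees(a-FY))
E
```

```text
wrist 185 [[0.612, -0.163, 830.0], [0.606, -0.0692, 841.0], [0.5441, -0.1672, 800.0], [0.538, -0.0735, 851.0]]
[ 0.57500216 -0.11823668] [ 0.0027013  -0.22773392] 0.21068124632367335
wrist 200 [[0.6119, -0.1631, 744.0], [0.6059, -0.0693, 780.0], [0.544, -0.1673, 717.0], [0.5381, -0.0737, 796.0]]
[ 0.57501496 -0.1183366 ] [ 0.00270794 -0.22783443] 0.15612423500112707
wrist 215 [[0.6059, -0.0693, 714.0], [0.538, -0.0736, 723.0]]
side 150 []
side 165 [[0.5769, -0.1714, 251.0], [0.5001, -0.0875, 230.0]]
side 180 [[0.5817, -0.0615, 121.0], [0.5679, -0.0626, 307.0]]
side 200 [[0.6106, -0.1618, 1140.0], [0.6047, -0.068, 1143.0], [0.5431, -0.1666, 1181.0]]
```

The basket is now square to the fence (0.2°), about 2 mm to +x and 228 mm before it. I'll push it to just before the gap and look again.

```bash
cat > s2.py <<'E'
from h import *
def W(x,y): return G+rot(FY)@[x,y]
A=att(rot(FY)@[1,0]); x0,y0=.002,-.2275; R=.055+.010
set_gripper(.45)
movep([*W(x0,y0-R-.012),.16],A)
print("hit",move_l([*W(x0,y0-R-.012),ZP],A,vel=.15,threshold=8))
move_l([*W(x0,y0-R),ZP],A,vel=.06)
move_l([*W(0,-.085-R),ZP],A,vel=.06); print(get_contact_force())
move_l([*W(0,-.085-R-.015),ZP],A,vel=.1); move_l([*W(0,-.11-R),.25],A,vel=.3)
move_l([*W(0,-.085-.045),.33],A,vel=.3)
p=camera_params("wrist"); im=capture("wrist")[:,:,::-1].copy(); np.save("wrist3.npy",dict(p=p,im=im),allow_pickle=True); cv2.imwrite("pics/w3.png",im); print(get_time())
d=np.load("wrist3.npy",allow_pickle=True).item()
for V in(180,195,205):
    k,o=corners(im,p,W(0,-.085),.075,V=V); print(k.round(4).tolist())
    k=k[(k[:,2]>400)&(k[:,2]<1200)]
    if len(k)==4: c,a=pose(k); print(c,tofence(c),np.degrees(a-FY))
E
python3 s2.py
```

```text
hit False
[-0.33584743 -1.86981587 -0.26588238]
15.7917
[[0.6008, -0.0196, 847.0], [0.5952, 0.0741, 860.0], [0.533, -0.0237, 828.0], [0.527, 0.0701, 859.0], [0.4989, 0.0966, 445.0]]
[[0.6008, -0.0197, 759.0], [0.5951, 0.0741, 795.0], [0.5329, -0.0237, 750.0], [0.5271, 0.07, 802.0], [0.4987, 0.0967, 422.0]]
[[0.6007, -0.0197, 713.0], [0.5951, 0.0742, 753.0], [0.5329, -0.0238, 703.0], [0.5272, 0.07, 772.0], [0.4987, 0.0967, 409.0]]
```

View pics/w3.png

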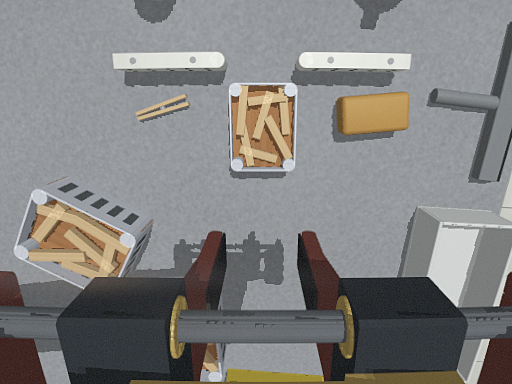

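The wrist view shows the basket (230–297, 83–170) square in front of the gap, with strip ends at about (224,60) and (298,61). I'll measure both from this one picture.

```bash
python3 - <<'E'
from h import *
d=np.load("wrist3.npy",allow_pickle=True).item(); im,p=d["im"],d["p"]
k,_=corners(im,p,G+rot(FY)@[0,-.085],.075,V=195); k=k[k[:,2]>600]; c,a=pose(k); print("basket",c,tofence(c),np.degrees(a-FY))
o=ortho(im,p,.045,.3,.8,.06,.2,5e-4); hsv=cv2.cvtColor(o,cv2.COLOR_BGR2HSV); m=((hsv[...,2]>195)&(hsv[...,1]<50)).astype(np.uint8)
s=[]
for q in cv2.findContours(m,0,1)[0]:
    if cv2.contourArea(q)<2000: continue
    w=np.stack([.8-q[:,0,1]*5e-4,.2-q[:,0,0]*5e-4],1); r=cv2.minAreaRect((w*1000).astype(np.float32)); print(np.round(r[0],1),np.round(r[1],1)); s.append(np.array(r[0])/1000)
s.sort(key=lambda v:v[0]); g=(s[0]+s[1])/2; e=s[1]-s[0]; f=np.arctan2(e[1],e[0]); print("gap",g,tofence(g),np.degrees(f),np.linalg.norm(e)); print("basket rel",rot(f).T@(c-g),np.degrees(a-f))
E
```

```text
basket [0.56396171 0.02518764] [ 0.00050256 -0.0839021 ] 0.06630213731655728
[441.9 100.6] [138.7  18.3]
[561.5  71.5] [22. 86.]
[672.2 114.6] [138.9  18.4]
gap [0.50168263 0.08603325] [-0.05791653 -0.01934141] -13.656006756455355 0.12311511516568137
basket rel [ 0.07488366 -0.04442195] 17.24830889377191
```

Without the peg-filled basket's own contour in the middle, the gap centre is (0.5571, 0.1076) at 3.48°. In the same picture the basket is +1.9 mm off centre with a yaw error of 0.1°. I'll correct this over the first 25 mm and then push straight through, with a force stop.

```bash
cat > s3.py <<'E'
from h import *
def W(x,y): return G+rot(FY)@[x,y]
A=att(rot(FY)@[1,0]); y0=-.150
move_l([*W(0,y0-.025),.20],A,vel=.3); print(move_l([*W(0,y0-.015),ZP],A,vel=.2,threshold=8))
move_l([*W(0,y0-.001),ZP],A,vel=.06)
for x,y in((-.0019,y0+.026),(-.0019,-.06),(-.0019,.0187)):
    h=move_l([*W(x,y),ZP],A,vel=.05,threshold=12); print(h,tofence(get_tool_pos()[:2]),np.round(get_contact_force(),1))
    if h: break
x,y=tofence(get_tool_pos()[:2])
move_l([*W(x,y-.012),ZP],A,vel=.08); move_l([*W(x,y-.012),.20],A,vel=.25); move_l([*W(0,.085-.055),.33],A,vel=.3)
p=camera_params("wrist"); im=capture("wrist")[:,:,::-1].copy(); cv2.imwrite("pics/w4.png",im); print(get_time())
k,_=corners(im,p,W(0,.086),.085,V=195); print(k.round(4).tolist()); k=k[(k[:,2]>600)&(k[:,2]<1200)]
if len(k)==4: c,a=pose(k); print("basket",c,tofence(c),np.degrees(a-FY))
E
python3 s3.py
```

```text
False
False [-0.0022595  -0.12352683] [-0.5 -0.7  0. ]
False [-0.0017949 -0.0601053] [-0.5  0.3 -1. ]
False [-0.00207434  0.01875531] [ 0.7 -0.2 -0.1]
23.3417
[[0.6207, 0.1166, 1812.0], [0.5884, 0.1487, 781.0], [0.5827, 0.2426, 799.0], [0.5206, 0.1446, 755.0], [0.5149, 0.2385, 824.0], [0.4904, 0.1126, 860.0]]
```

View pics/w4.png

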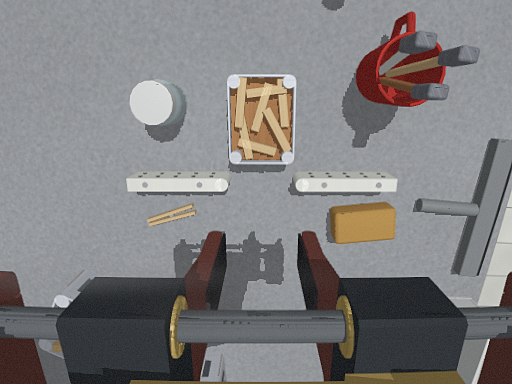

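The view shows the basket (228–296, 75–163) wholly past the fence and centred on the gap, with soap, peg, jar and mug in place. Its centre is 86 mm beyond the fence line, so its rear face is about 22 mm past the far face. The robot is clear, so I'm handing in.

```bash
python3 -c "
from plant import *
close_job(); print(get_time())"
```

```text
the job is handed in; nothing more can be done
the job is handed in; nothing more can be done
```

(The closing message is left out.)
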